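# Shake the spray can, then hold a collet chuck level over the drip tray

### The job

Help me protect the taper of the collet chuck: first shake up the blue spray can by lifting it, turning it upside down and standing it back upright, gently and not dropped, on the spot where it stood, and let go of it. Then draw the empty collet chuck (the one with the green ring) up out of the tool rack, turn it over until it lies level in the air, and keep it raised so that its bare steel taper is above the drip tray and at least 10 cm higher than the bench, ready for me to spray. Finish while still holding it there, still and clear of everything else, and leave the other two holders in the rack and the rest of the bench alone.

Things in the scene. Friction and masses are not known exactly. Their poses are not given: they have to be found in the camera images.
- spray_can: Closed aerosol can standing upright, blue with a white band and a thin yellow band, white cap; round body 50 mm in diameter up to 118 mm, then a white push-on cap 42 mm in diameter to 155 mm. About 0.2 kg. Origin: centre of the underside; z up through the cap.
- collet_chuck: Empty collet chuck with a green ring, a 30-taper tool holder of about 0.6 kg, hanging taper down in one of the rack's three sockets (which one varies). Origin: on its axis, in the plane of the flange's underside, which rests on the rack's top; z along the axis, away from the taper. Along z: flange 46 mm in diameter from 0 to 20 mm, then the round body and dark nut. Centre of mass about 16 mm along z.
- chuck_taper (a point): Middle of the collet chuck's bare steel taper, on the axis 24 mm from its origin along -z. The taper is 31 mm in diameter at the flange and 18 mm at 48 mm below it; a dark pull stud 12 mm in diameter follows, ending 72 mm below the flange, so the chuck must rise 75 mm to leave its socket.
- chuck_body (a point): Middle of the collet chuck's round body, where it is held: on the axis, 46 mm from its origin along z. Body and dark slotted nut are both 34 mm in diameter, from 20 to 70 mm along z; a green ring lies just above the flange and the nut's face shows a dark empty hole.
- tool_rack: Blue sheet-metal rack fixed to the bench: top plate 100 mm (x) by 300 mm (y), its top face 100 mm above the bench, with three round 34 mm holes in a row along its y axis at -95, 0 and +95 mm. The tool holders hang in them by their flanges and lift straight out. Origin: centre of the underside; z up.
- drip_tray: Shallow bare-metal drip tray fixed to the bench, 240 mm (x) by 180 mm (y), rim 18 mm high (21 mm over its rolled edge). Origin: centre of the underside; z up.
- drill_chuck: Keyless drill chuck on the same kind of taper holder (flange 46 mm), with a dark chuck body 42 mm in diameter and a conical nose, 103 mm tall above the rack's top, red ring; stands in another socket of the rack. Leave it alone. Origin and z as for the collet chuck.
- mill_holder: End-mill holder on the same kind of taper holder, steel body 31 mm in diameter to 56 mm above the rack's top, with a 12 mm gold-coloured end mill standing out of it to 94 mm, yellow ring; stands in another socket of the rack. Leave it alone. Origin and z as for the collet chuck.
- oiler: Clear squeeze bottle of amber oil with a red cap and bent spout, 54 mm in diameter, 185 mm tall, standing upright. Leave it alone. Origin: centre of the underside.
- hook_spanner: Dark flat hook spanner, about 180 mm long, 6 mm thick, lying on the bench. Leave it alone. Origin: on the underside near the middle of its bar; x along the bar towards the hook.
- caliper: Steel caliper with a black display head, 215 mm long, 11 mm thick, lying on the bench. Leave it alone. Origin: on the underside, middle of the beam; x along the beam.
- setup_block_a: Steel set-up block with a pattern of dark holes, 50 x 75 x 25 mm, lying flat behind the rack. Leave it alone. Origin: centre of the underside.
- setup_block_b: Second, identical set-up block, 50 x 75 x 25 mm. Leave it alone. Origin: centre of the underside.
Mind the look-alikes: they are no part of the job. Leave any pink look-alike of the collet_chuck alone.

How it is judged:
By the outcome, as a careful person would: the job done as asked, in the order asked, and still so for the second after the job is handed in, while the arm keeps its last pose, push and grip.
It also fails if it takes over 72 s, if anything falls off the work surface, if the arm or the gripper's body presses on something with over 40 N, if the wrist force passes 120 N, or if a joint passes its speed limit or range.

### The arm

A 7-joint arm with a two-finger parallel gripper is mounted at the origin on the work surface. World frame = base frame: x ahead of the robot, y to its left, z up, the work surface at z = 0. Lengths are in m, angles in rad, forces in N, time in s.
With the tool pointing down it reaches from about 0.425 to 0.975 m from the base axis. Payload 16.7 kg.
Tool frame: the origin (TCP) lies midway between the tips of the shut fingers; the grasp point (between the pads) lies 19 mm behind it; y points along the fingers, x is the direction in which the jaws open and shut, and the axes are right-handed (so a half turn about y gives the same grasp; the last joint's range is limited). The gripper opens to 85 mm and grips with 20 to 120 N. Pads are 22 mm wide; open, the fingers measure 114 mm over their backs; the gripper's body (76 mm by 85 mm) begins 54 mm behind the grasp point. The pads swing forward as they close: fully open they stand 13 mm farther back than shut.
Start: joints at [-1.442, 0.426, 0.074, 1.606, -0.034, 1.111, -0.067], TCP at [0.186, 0.649, 0.231] pointing down, gripper open.
Joint ranges: [-2.85, 2.85], [-0.5, 2.14], [-1.23, 1.37], [0.21, 2.46], [-1.02, 4.16], [0.16, 2.05], [-2.73, 2.73]. Speed limits (rad/s): [1.89, 1.89, 2.39, 2.39, 3.01, 3.01, 3.01].

### API

Orientations are given as a 3x3 rotation matrix whose columns are the frame's x, y, z axes.
In Python, from station import bot, monitor, cams, workorder, nets gives the robot as it stands. Calls block until the motion is done:
- bot.reach(position, orientation): joint-space move of the TCP to a pose.
- bot.move_l(position, max_speed=0.15, rotation=None): straight line of the TCP; rotation=None keeps the orientation; max_speed is the mean speed in m/s.
- bot.move_joints(angles): joint-space move.
- bot.command_gripper(opening, grip_force=None): finger opening in m; grip_force is the grip in N (None keeps the last); returns when the fingers have stopped.
- bot.wait(seconds).
- bot.solve_ik(position, orientation): joint angles nearest the present ones, or None.
- monitor.state(): the state.
- cams.get_image(name): name is "scene" or "top" or "wrist"; returns a dict with "pixels" (480x640x3 uint8, blue, green, red), "range_z" (480x640 float32, m along the optical axis (not along the pixel's ray), 0 where there is no reading), "intrinsics" (3x3 intrinsics, pixels), "k1" (the pictures are not rectified: a ray, as slopes to the right and down, at radius r is drawn at 1 + k1 r^2 times it, then the intrinsics apply), "eye" and "rotation" of the camera in the world; the wrist camera has in their place "tool_from_camera" (4x4, takes a point from camera to tool coordinates, whose origin is the TCP and whose axes are the tool frame's). Camera axes: x right, y down, z forward; pixel columns grow to the right and rows downward; lengths in m; the calibration is good to about 2 mm. A picture is of the moment at which its call begins: read the wrist's pose just before it.
A pose or a line that the arm cannot do raises bot.MotionError and nothing moves.
- workorder.sign_off(): hands the job in, once; it reports no verdict.
Trained networks look in the newest picture that a camera, given by its name, has taken for a name from the list of things; names that differ only in an ending like _2 or _b are one class to them, and where a whole thing is asked for, a point or a joint stands for the part that bears it (a point fixed in the world has none). Each returns a list of dicts, best first, with "p" (0 to 1); they miss things now and then, are a little off and sometimes report something else, mostly with a low value. They report only what shows in the picture. A call takes as long as a camera call. They do not tell look-alikes from the thing itself.
- nets.search_frame(camera, query): "bbox" ([left, top, width, height] as shares, 0 to 1, of the picture: columns of its width, rows of its height, round what is visible of it).
- nets.outline_of(camera, query): "region" (480x640 bool, what is visible of it) and "bbox" ([left, top, width, height] as shares, 0 to 1, of the picture: columns of its width, rows of its height, round what is visible of it).
The state is a dict: "t": time; "joint_positions": joint angles; "joint_vel": joint speeds; "effort": joint torques, N m; "position": TCP position; "ee_rot": TCP orientation; "contact_force": force on the tool from outside, world axes, zero at the start; "wrist_torque": the same for the moment, N m; "opening": finger opening in m.
Only numpy, scipy, OpenCV 4.12 (cv2) and the standard library are available. Lean on these libraries where they do the work, as an engineer would, in place of code of your own. Each camera call takes 0.05 s, during which the arm holds its last target. There are 200 camera calls.

## Working session

There is one attempt and no reset: what is moved stays moved. The work goes in short steps, each a Python script; the robot and the scene stay as the last script left them, time stands still between calls to the robot, and variables do not carry over. Pictures are saved under pics/ and viewed, about 8 in all and at most 12, crops included, and the job is handed in when it is done.

```bash
ls; mkdir -p pics; cat > h.py <<'E'
import numpy as np, cv2
from station import bot, monitor, cams, workorder, nets
def pts(im, mask=None):
    """world points (H,W,3) of a fixed-camera image (or camera coords if wrist)"""
    K=im["intrinsics"]; H,W=im["range_z"].shape
    u,v=np.meshgrid(np.arange(W),np.arange(H))
    d=np.stack([(u-K[0][2])/K[0][0],(v-K[1][2])/K[1][1]],-1)
    s=d.copy()
    for _ in range(8): s=d/(1+im["k1"]*(s**2).sum(-1,keepdims=True))
    z=im["range_z"][...,None]
    P=np.concatenate([s*z,z],-1); P[im["range_z"]<=0]=np.nan
    if "eye" in im: return P@np.array(im["rotation"]).T+np.array(im["eye"])
    T=np.array(im["tool_from_camera"]); return P@T[:3,:3].T+T[:3,3]
E
cat > a.py <<'E'
from h import *
s=monitor.state(); print(s["t"],s["position"],s["ee_rot"],s["opening"])
ims=[]
for c in ["scene","top"]:
    im=cams.get_image(c); cv2.imwrite(f"pics/{c}0.png",im["pixels"]); P=pts(im); print(c,im["eye"],np.round(im["rotation"],2).tolist())
    np.savez(f"{c}0.npz",P=P,px=im["pixels"])
    for n in ["spray_can","collet_chuck","tool_rack","drip_tray","drill_chuck","mill_holder","oiler","hook_spanner","caliper","setup_block_a"]:
        for r in nets.outline_of(c,n)[:3]:
            if r["p"]<.2: continue
            q=P[r["region"]]; q=q[~np.isnan(q[:,0])]
            b=np.array(r["bbox"])*[640,480,640,480]
            print(c,n,round(r["p"],2),b.round(),np.percentile(q,[3,50,97],axis=0).round(3).tolist() if len(q) else None)
E
python3 a.py
```

```text
pics
0.0 [0.1856876  0.64851509 0.23059644] [[ 2.75276652e-01 -2.55005099e-04 -9.61365019e-01]
 [ 9.61364129e-01 -1.31346075e-03  2.75276745e-01]
 [-1.33291220e-03 -9.99999105e-01 -1.16412324e-04]] 0.08550653716396082
scene [1.40506598 0.55945488 0.81988429] [[-0.56, 0.48, -0.68], [0.83, 0.3, -0.47], [-0.02, -0.82, -0.57]]
scene spray_can 0.98 [202. 166.  21.  60.] [[0.484, -0.382, 0.006], [0.51, -0.356, 0.083], [0.521, -0.345, 0.156]]
scene collet_chuck 0.7 [407. 250.  25.  61.] [[0.549, 0.219, 0.038], [0.574, 0.239, 0.136], [0.584, 0.255, 0.171]]
scene collet_chuck 0.63 [373. 305.  28.  62.] [[0.694, 0.23, 0.009], [0.714, 0.25, 0.097], [0.726, 0.266, 0.144]]
scene collet_chuck 0.58 [437. 231.  29.  50.] [[0.338, 0.23, 0.005], [0.433, 0.258, 0.097], [0.445, 0.274, 0.143]]
scene tool_rack 0.66 [335. 249. 164. 126.] [[0.518, 0.084, 0.003], [0.582, 0.277, 0.099], [0.626, 0.402, 0.103]]
scene tool_rack 0.28 [221. 310.  46.  26.] [[0.734, -0.088, 0.001], [0.773, -0.042, 0.025], [0.801, -0.007, 0.029]]
scene drip_tray 0.59 [179. 222. 125.  79.] [[0.474, -0.289, -0.0], [0.596, -0.199, 0.00
[... 2268 characters left out ...]
592, 0.341, 0.191]]
top oiler 0.94 [456. 164.  38.  27.] [[0.696, -0.401, 0.01], [0.712, -0.37, 0.089], [0.743, -0.353, 0.16]]
top hook_spanner 0.87 [246. 288.  19.  71.] [[0.289, 0.149, -0.001], [0.376, 0.162, 0.005], [0.455, 0.187, 0.011]]
top caliper 0.73 [331. 274.  27.  84.] [[0.287, -0.081, -0.001], [0.42, -0.067, 0.007], [0.487, -0.028, 0.016]]
top setup_block_a 0.87 [326. 148.  32.  31.] [[0.734, -0.086, 0.007], [0.764, -0.049, 0.025], [0.795, -0.014, 0.031]]
top setup_block_a 0.58 [276. 151.  35.  21.] [[0.751, 0.034, 0.008], [0.774, 0.07, 0.024], [0.8, 0.104, 0.031]]
top setup_block_a 0.38 [463. 163.  28.  28.] [[0.696, -0.402, 0.009], [0.712, -0.371, 0.089], [0.74, -0.353, 0.157]]
```

```bash
python3 - <<'E'
import cv2,numpy as np
s=cv2.imread("pics/scene0.png"); t=cv2.imread("pics/top0.png")
a=cv2.resize(s[150:390,110:530],(800,457),interpolation=cv2.INTER_CUBIC)
cv2.imwrite("pics/a.png",a)
b=cv2.resize(t[130:380,140:520],(798,525),interpolation=cv2.INTER_CUBIC)
cv2.imwrite("pics/b.png",b)
E
```

```text
(no output)
```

View pics/a.png

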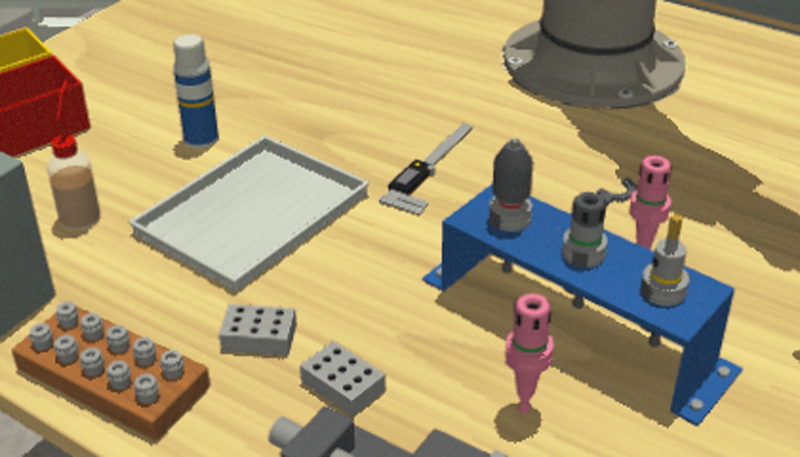

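View pics/b.png

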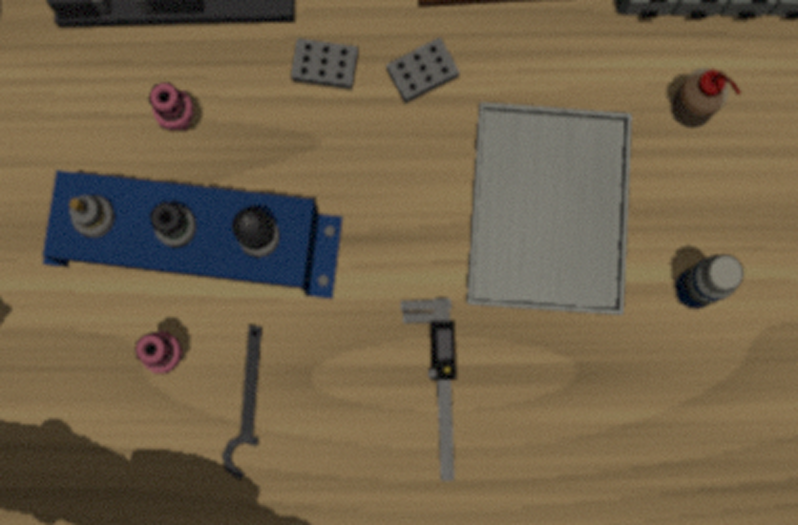

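```bash
cat > fit.py <<'E'
from h import *
from scipy.optimize import least_squares
def fit(x,y,rad,z0,z1,R):
    o=[]
    for c in ["scene","top"]:
        P=np.load(f"{c}0.npz")["P"].reshape(-1,3)
        m=(np.hypot(P[:,0]-x,P[:,1]-y)<rad)&(P[:,2]>z0)&(P[:,2]<z1); q=P[m]
        f=lambda p:np.hypot(q[:,0]-p[0],q[:,1]-p[1])-R
        r=least_squares(f,[x,y],loss="soft_l1",f_scale=.002); o.append(r.x); print(c,len(q),r.x.round(4),np.abs(r.fun).mean().round(4))
    return np.mean(o,0)
print("can",fit(.495,-.363,.05,.01,.112,.025))
print("cap",fit(.495,-.363,.05,.122,.15,.021))
print("chuck",fit(.563,.230,.035,.124,.165,.017))
print("flange",fit(.563,.230,.035,.104,.117,.023))
print("drill",fit(.55,.137,.035,.104,.117,.023))
print("mill",fit(.574,.323,.035,.104,.117,.023))
T=np.load("top0.npz")["P"].reshape(-1,3)
m=(abs(T[:,2]-.1)<.004)&(T[:,0]>.48)&(T[:,0]<.64)&(T[:,1]>.05)&(T[:,1]<.41)
r=cv2.minAreaRect((T[m][:,:2]*1000).astype(np.float32)); print("rack",r)
E
python3 fit.py
cat > ik.py <<'E'
from h import *
def Rh(phi,s=1,pitch=0):  # fingers horizontal at azimuth phi, tool z = s*up
    y=np.array([np.cos(phi)*np.cos(pitch),np.sin(phi)*np.cos(pitch),-np.sin(pitch)])
    x=s*np.array([np.sin(phi),-np.cos(phi),0]); x=-x
    x=np.cross(y,s*np.array([0,0,1.])); x/=np.linalg.norm(x)
    return np.stack([x,y,np.cross(x,y)],1)
if __name__=="__main__":
    for d in range(-100,30,10):
        phi=np.radians(d); a=np.array([np.cos(phi),np.sin(phi),0]); out=[]
        for z in (.075,.25):
          for s in (1,-1):
            for off in (0,-.1):
              q=bot.solve_ik(np.array([.495,-.362,z])+(.019+off)*a,Rh(phi,s)); out.append(None if q is None else np.round(q,2).tolist())
        print(d,*out,sep="\n  ") if any(o for o in out) else print(d,"none")
E
python3 ik.py
```

```text
scene 643 [ 0.4949 -0.3713] 0.0017
top 221 [ 0.4977 -0.3718] 0.0006
can [ 0.49627863 -0.37156934]
scene 160 [ 0.4939 -0.372 ] 0.002
top 101 [ 0.4977 -0.3725] 0.0015
cap [ 0.49577364 -0.37226978]
scene 306 [0.561  0.2342] 0.0014
top 76 [0.5645 0.2326] 0.0027
chuck [0.56273739 0.23338096]
scene 120 [0.561  0.2341] 0.0013
top 62 [0.5648 0.2332] 0.0046
flange [0.56287984 0.23365398]
scene 116 [0.5483 0.1402] 0.0015
top 39 [0.5532 0.1377] 0.0033
drill [0.55073402 0.13890511]
scene 133 [0.5721 0.3278] 0.0013
top 61 [0.5769 0.3265] 0.0041
mill [0.57450869 0.32713439]
rack ((564.6339111328125, 232.1083221435547), (300.3832702636719, 101.38618469238281), 82.78216552734375)
-100
  [-0.27, 1.09, 0.29, 1.97, 1.23, 1.36, 1.75]
  [-0.36, 1.07, 0.19, 1.93, 1.11, 1.49, 1.78]
  [-0.49, 1.2, 0.56, 1.98, 1.07, 1.11, -1.31]
  [-0.78, 1.31, 0.73, 1.95, 0.73, 1.04, -1.09]
  [-0.18, 0.72, 0.18, 2.05, 1.33, 1.54, 1.97]
  [-0.25, 0.72, 0.06, 2.01, 1.21, 1.69, 1.97]
  [-0.63, 0.93, 0.8, 2.08, 1.09, 1.1, -1.06]
  [-0.79, 0.94, 0.78, 2.04, 0.93, 1.21, -0.98]
-90
  [-0.31, 1.09, 0.3, 2.09, 1.4, 1.3, 1.6]
  [-0.4
[... 2049 characters left out ...]
.68]
  None
  [0.3, 0.88, 0.82, 2.4, 3.93, 1.99, 1.13]
  None
  [0.3, 0.88, 0.82, 2.4, 3.93, 1.99, -2.01]
  None
10
  [0.63, 1.15, 0.44, 2.18, 4.14, 1.99, 1.48]
  [2.17, 1.46, -1.03, 2.14, -1.01, 0.54, 1.26]
  [0.63, 1.15, 0.44, 2.18, 4.14, 1.99, -1.66]
  [2.17, 1.46, -1.03, 2.14, -1.01, 0.54, -1.88]
  [0.37, 0.89, 0.82, 2.29, 4.13, 2.04, 1.15]
  None
  [0.37, 0.89, 0.82, 2.29, 4.13, 2.04, -1.99]
  None
20
  [1.91, 1.43, -1.03, 2.0, -0.99, 0.6, 1.17]
  [1.96, 1.28, -0.85, 2.0, -0.99, 0.86, 1.17]
  [1.91, 1.43, -1.03, 2.0, -0.99, 0.6, -1.98]
  [1.96, 1.28, -0.85, 2.0, -0.99, 0.86, -1.98]
  None
  [2.11, 1.05, -1.12, 2.08, -1.0, 0.83, 0.88]
  None
  [2.11, 1.05, -1.12, 2.08, -1.0, 0.83, -2.26]
```

```bash
cat > ik2.py <<'E'
from ik import *
c=np.array([.496,-.371,0])
f=lambda p,R: (lambda q: None if q is None else np.round(q,2).tolist())(bot.solve_ik(p,R))
for pd in (15,22,30):
  for d in range(-120,-30,10):
    phi=np.radians(d);p=np.radians(pd); R=Rh(phi,1,p); y=R[:,1]
    g=c+[0,0,.09]+.019*y
    out=[]
    for s in (1,-1):
        R=Rh(phi,s,p); y=R[:,1]; Ri=Rh(phi,-s,-p)
        out+=[f(g,R),f(g-.1*y,R),f(g+[0,0,.22],R),f(c+[0,0,.31]+.019*Ri[:,1],Ri)]
    if all(out[:3]) or all(out[4:7]): print(pd,d,*out,sep="\n  ")
E
python3 ik2.py
```

```text
15
  -120
  [-0.2, 0.97, 0.35, 1.79, 0.86, 1.31, 2.09]
  [-0.24, 0.94, 0.26, 1.69, 0.81, 1.49, 2.11]
  [-0.16, 0.61, 0.3, 1.79, 0.96, 1.56, 2.32]
  [-0.53, 1.11, 0.88, 1.83, 0.89, 1.43, -0.82]
  [-0.48, 1.16, 0.79, 1.81, 0.51, 1.06, -0.78]
  [-0.64, 1.2, 0.9, 1.72, 0.33, 1.18, -0.64]
  [-0.6, 0.87, 1.01, 1.81, 0.6, 1.21, -0.53]
  [0.01, 0.84, 0.07, 1.79, 1.26, 1.98, 2.09]
15
  -110
  [-0.23, 0.93, 0.34, 1.91, 1.02, 1.21, 2.0]
  [-0.29, 0.88, 0.23, 1.85, 0.94, 1.38, 2.03]
  [-0.19, 0.54, 0.28, 1.91, 1.08, 1.46, 2.29]
  [-0.58, 1.06, 0.86, 1.95, 1.03, 1.33, -0.97]
  [-0.45, 1.05, 0.65, 1.92, 0.81, 1.0, -1.0]
  [-0.72, 1.15, 0.87, 1.88, 0.48, 1.01, -0.74]
  [-0.71, 0.86, 1.1, 1.94, 0.67, 1.01, -0.54]
  [-0.12, 0.81, 0.19, 1.92, 1.33, 1.83, 2.03]
15
  -100
  [-0.27, 0.9, 0.34, 2.03, 1.2, 1.12, 1.89]
  [-0.34, 0.83, 0.22, 2.01, 1.08, 1.29, 1.93]
  [-0.21, 0.47, 0.26, 2.03, 1.22, 1.36, 2.25]
  [-0.69, 1.11, 0.96, 2.08, 1.13, 1.13, -1.1]
  [-0.62, 1.15, 0.83, 2.05, 0.84, 0.72, -1.02]
  [-0.72, 1.03, 0.74, 2.03, 0.77, 0.93, -0.98]
  [-0.76, 0.76, 1.06, 2.06, 0.9, 0.91, -0.68]
  [-0.14, 0.76,
[... 4959 characters left out ...]
1.79]
  [-0.36, 0.53, 0.28, 2.32, 1.4, 0.92, 1.94]
  [-0.28, 0.21, 0.4, 2.19, 1.31, 0.95, 2.47]
  [-0.61, 1.22, 0.83, 2.25, 1.55, 1.32, -1.7]
  [-0.54, 0.87, 0.78, 2.28, 1.64, 0.47, -1.46]
  [-0.92, 0.91, 1.06, 2.35, 1.07, 0.32, -0.99]
  [-0.82, 0.37, 1.09, 2.22, 1.19, 0.69, -0.59]
  [-0.0, 0.88, 0.09, 2.22, 1.82, 2.02, 1.61]
30
  -70
  [-0.2, 0.67, 0.38, 2.36, 1.97, 0.78, 1.62]
  [-0.34, 0.49, 0.29, 2.45, 1.68, 0.88, 1.8]
  [-0.29, 0.14, 0.44, 2.28, 1.49, 0.82, 2.46]
  [-0.51, 1.15, 0.73, 2.33, 1.75, 1.49, -1.9]
  [-0.36, 0.74, 0.57, 2.37, 2.03, 0.66, -1.64]
  [-0.16, 0.47, 0.07, 2.44, 1.68, 0.97, -1.3]
  [-0.93, 0.32, 1.24, 2.3, 1.44, 0.54, -0.68]
  [0.04, 0.87, 0.09, 2.3, 1.98, 2.05, 1.5]
```

```bash
cat > m1.py <<'E'
from ik import *
def st(l):
    s=monitor.state(); print(l,round(s["t"],2),np.round(s["position"],4),np.round(s["joint_positions"],2),round(s["opening"],4),np.round(s["contact_force"],1)); return s
c=np.array([.496,-.3715,0]); phi=np.radians(-100); R=Rh(phi,1,np.radians(22)); y=R[:,1]
g=c+[0,0,.09]+.019*y
if __name__=="__main__":
    p=np.array(monitor.state()["position"]); p[2]=.42
    bot.move_l(p,.4); st("up")
    bot.reach(g-.1*y+[0,0,.25],R); st("above")
    bot.move_l(g-.1*y,.25); st("pre")
    im=cams.get_image("wrist"); cv2.imwrite("pics/w1.png",im["pixels"]); print(np.round(im["tool_from_camera"],3).tolist())
    s=monitor.state(); P=pts(im)@np.array(s["ee_rot"]).T+s["position"]
    m=(P[...,2]>.02)&(P[...,2]<.11)&(np.hypot(P[...,0]-c[0],P[...,1]-c[1])<.05); q=P[m]
    from scipy.optimize import least_squares
    if len(q)>50: print(len(q),least_squares(lambda a:np.hypot(q[:,0]-a[0],q[:,1]-a[1])-.025,c[:2],loss="soft_l1",f_scale=.002).x)
E
python3 m1.py
```

```text
up 1.73 [0.1858 0.6489 0.4209] [-1.45  0.33  0.09  1.34 -0.03  1.47 -0.07] 0.0854 [-0.9  0.3 -1. ]
above 5.17 [ 0.5094 -0.2971  0.3703] [-0.15  0.33  0.02  1.93  1.08  1.55  2.4 ] 0.0856 [-0.5 -0.2 -0.4]
pre 6.32 [ 0.5094 -0.2976  0.1213] [-0.14  0.72  0.01  2.02  1.13  1.33  1.97] 0.0854 [ 0.6 -0.1 -0.2]
[[1.0, -0.0, 0.0, -0.001], [-0.0, -0.278, 0.961, -0.143], [-0.0, -0.961, -0.278, 0.071], [0.0, 0.0, 0.0, 1.0]]
9281 [ 0.49551973 -0.370302  ]
```

View pics/w1.png

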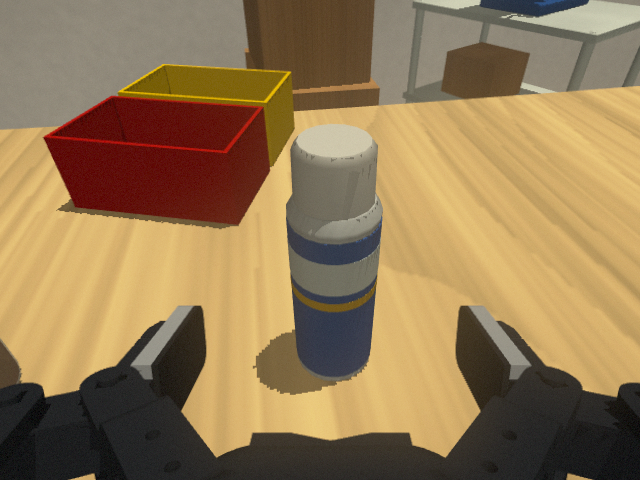

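```bash
cat > m2.py <<'E'
from m1 import *
c=np.array([.4957,-.3709,0]); g=c+[0,0,.09]+.022*y
bot.move_l(g,.12); st("at")
bot.command_gripper(.03,45); s=st("grip"); z0=s["position"]
bot.wait(.2)
up=np.array(z0)+[0,0,.26]
bot.move_l(up,.25); s=st("lift")
Ri=Rh(phi,-1,-np.radians(22)); pi_=up-.022*y+.022*Ri[:,1]
print(bot.solve_ik(pi_,Ri))
bot.reach(pi_,Ri); s=st("inverted"); print("can up axis",np.round(np.array(s["ee_rot"])@(R.T@[0,0,1]),3))
im=cams.get_image("scene"); cv2.imwrite("pics/inv.png",im["pixels"][60:330,100:420])
np.save("z0.npy",z0)
E
python3 m2.py
```

```text
at 7.38 [ 0.4927 -0.3903  0.0818] [-0.03  0.79  0.08  2.04  1.28  1.2   1.92] 0.0856 [ 0.9  0.3 -0.6]
grip 7.8 [ 0.4924 -0.3908  0.082 ] [-0.03  0.79  0.08  2.04  1.28  1.2   1.92] 0.0493 [0.1 2.7 3.8]
lift 9.19 [ 0.492  -0.3907  0.3407] [-0.05  0.35  0.09  1.98  1.18  1.38  2.4 ] 0.0488 [-0.7 -0.7 -3.2]
[ 0.03453391  0.74104309 -0.00436749  2.0387509   1.58146835  1.98201464
 -1.17908544]
inverted 12.32 [ 0.4924 -0.3908  0.3586] [ 0.03  0.74 -0.    2.04  1.58  1.98 -1.18] 0.0488 [ 0.6  0.5 -2.6]
can up axis [-0.  0. -1.]
```

View pics/inv.png

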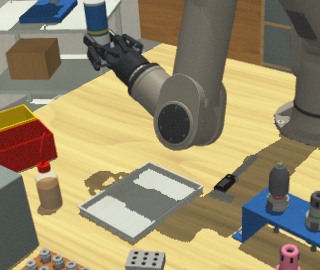

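```bash
cat > m3.py <<'E'
from m1 import *
z0=np.load("z0.npy"); 
bot.reach(z0+[0,0,.26],R); st("upright")
bot.move_l(z0+[0,0,.03],.2); bot.wait(.2); s=st("near"); f0=s["contact_force"][2]
for dz in (.006,.003,.0015,.0005,-.0005,-.0015):
    bot.move_l(z0+[0,0,dz],.03); bot.wait(.1); s=st(dz)
    if s["contact_force"][2]-f0>2.0: break
bot.command_gripper(.085); bot.wait(.2); st("open")
bot.move_l(z0-.12*y+[0,0,.02],.15); st("back")
im=cams.get_image("wrist"); cv2.imwrite("pics/w2.png",cv2.resize(im["pixels"],(400,300)))
s=monitor.state(); P=pts(im)@np.array(s["ee_rot"]).T+s["position"]
m=(P[...,2]>.02)&(P[...,2]<.11)&(np.hypot(P[...,0]-.496,P[...,1]+.371)<.05); q=P[m]
from scipy.optimize import least_squares
print(len(q),least_squares(lambda a:np.hypot(q[:,0]-a[0],q[:,1]-a[1])-.025,[.496,-.371],loss="soft_l1",f_scale=.002).x)
for z in (.03,.06,.1):
    k=q[abs(q[:,2]-z)<.006]; print(z,least_squares(lambda a:np.hypot(k[:,0]-a[0],k[:,1]-a[1])-.025,[.496,-.371],loss="soft_l1",f_scale=.002).x)
E
python3 m3.py
```

```text
upright 15.43 [ 0.4923 -0.3908  0.3419] [ 0.83  0.55 -1.03  1.93  1.44  1.83  2.34] 0.049 [-0.4  0.4 -2.6]
near 16.93 [ 0.4926 -0.3909  0.1129] [ 0.69  0.92 -0.86  2.    1.6   1.84  1.96] 0.0489 [ 0.2 -0.1 -2.6]
0.006 17.98 [ 0.4925 -0.3908  0.0882] [ 0.68  0.96 -0.84  2.    1.62  1.84  1.93] 0.0487 [ 0.6 -0.5 -2.4]
0.003 18.33 [ 0.4924 -0.3908  0.085 ] [ 0.68  0.97 -0.83  1.99  1.63  1.84  1.92] 0.0491 [-1.   0.3 -2.7]
0.0015 18.68 [ 0.4924 -0.3908  0.0835] [ 0.68  0.97 -0.83  1.99  1.63  1.84  1.92] 0.0488 [ 0.  -0.4 -2.8]
0.0005 19.03 [ 0.4924 -0.3908  0.0825] [ 0.68  0.97 -0.83  1.99  1.63  1.84  1.92] 0.0489 [-0.1  0.5 -3.3]
-0.0005 19.38 [ 0.4924 -0.3909  0.0819] [ 0.68  0.97 -0.83  1.99  1.63  1.84  1.92] 0.0491 [-1.2  1.5  5.2]
open 20.03 [ 0.4924 -0.3908  0.0815] [ 0.68  0.97 -0.83  1.99  1.63  1.84  1.92] 0.0848 [-0.  -0.3 -0.4]
back 21.04 [ 0.5113 -0.282   0.1466] [ 0.54  0.9  -0.93  1.97  1.43  1.96  1.9 ] 0.0847 [ 0.3 -0.8  0.1]
7303 [ 0.49519957 -0.37107294]
0.03 [ 0.49524963 -0.37096413]
0.06 [ 0.49515514 -0.37121721]
0.1 [ 0.49520864 -0.37104272]
```

View pics/w2.png

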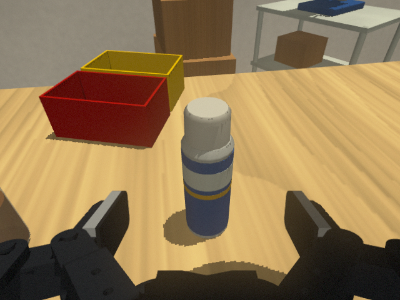

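```bash
cat > m4.py <<'E'
from m1 import *
c=np.array([.563,.2333]); xa=np.array([.992,-.125,0]); xa/=np.linalg.norm(xa)
def Rv(s): 
    x=s*xa; yy=np.array([0,0,-1.]); return np.stack([x,yy,np.cross(x,yy)],1)
if __name__=="__main__":
    p=np.array(monitor.state()["position"]); bot.move_l([p[0],p[1],.4],.3); st("up")
    q0=monitor.state()["joint_positions"]
    for s in (1,-1): print(s,bot.solve_ik([*c,.30],Rv(s)),bot.solve_ik([*c,.127],Rv(s)))
    t=np.array([.597,-.2,.28])
    for d in range(-180,180,15):
        for s in (1,-1):
            R2=Rh(np.radians(d),s); q=bot.solve_ik(t-.051*R2[:,1],R2)
            # jaws vertical too
            if q is not None: print(d,s,np.round(q,2).tolist())
E
python3 m4.py
```

```text
up 22.08 [ 0.5107 -0.2825  0.3987] [ 0.67  0.51 -1.08  1.85  1.31  1.99  2.34] 0.0845 [-0.2  0.  -1.6]
1 [-0.66531571  0.26685958  0.20652547  1.68591685 -0.05816904  1.19480821
 -0.56987219] [-0.5112668   0.43049892  0.016347    1.85003462 -0.00899285  0.86112977
 -0.61589888]
-1 [ 0.26856621  0.43475893 -1.0255467   1.63072626  0.38360787  1.2949375
  2.19400652] [ 0.24791908  0.64851679 -1.02773604  1.804137    0.63406117  1.06105572
  1.9970524 ]
-135 1 [-0.47, 1.13, 0.63, 1.2, 0.58, 2.03, 2.51]
-135 -1 [-0.65, 1.39, 1.19, 1.22, 0.23, 1.86, -0.3]
-120 1 [-0.41, 0.94, 0.26, 1.42, 0.86, 1.98, 2.3]
-120 -1 [-0.84, 1.34, 1.19, 1.45, 0.29, 1.58, -0.34]
-105 1 [-0.26, 0.82, -0.11, 1.63, 1.13, 1.99, 2.14]
-105 -1 [-1.01, 1.29, 1.19, 1.68, 0.38, 1.29, -0.41]
-90 1 [-0.19, 0.74, -0.3, 1.86, 1.31, 1.95, 2.05]
-90 -1 [-1.16, 1.24, 1.2, 1.92, 0.52, 1.0, -0.54]
-75 1 [0.08, 0.73, -0.67, 2.07, 1.58, 2.04, 1.99]
-75 -1 [0.04, 0.72, -0.63, 2.07, 1.56, 2.01, -1.16]
-60 1 [0.23, 0.71, -0.85, 2.29, 1.81, 2.03, 1.98]
-60 -1 [0.23, 0.71, -0.85, 2.29, 1.81, 2.03, -1.17]
15 1 [0.39, 0.59, 0.44, 2.45, 4.14, 1.7, 1.32]
15 -1 [0.55, 0.55, 0.26, 2.45, 4.16, 1.6, -1.78]
45 1 [1.7, 1.06, -1.17, 1.95, -0.88, 0.88, 0.7]
45 -1 [1.66, 0.99, -1.08, 1.95, -0.97, 0.95, -2.37]
60 1 [1.52, 1.05, -1.03, 1.72, -0.75, 1.21, 0.58]
60 -1 [1.42, 0.95, -0.85, 1.72, -0.9, 1.3, -2.44]
75 1 [1.38, 1.14, -1.03, 1.48, -0.59, 1.46, 0.44]
75 -1 [1.08, 0.92, -0.48, 1.5, -0.95, 1.69, -2.41]
90 1 [1.15, 1.13, -0.85, 1.25, -0.61, 1.78, 0.46]
90 -1 [0.77, 0.97, -0.11, 1.29, -1.02, 2.04, -2.35]
105 1 [0.99, 1.22, -0.85, 1.03, -0.53, 2.03, 0.4]
105 -1 [0.97, 1.2, -0.79, 1.03, -0.57, 2.05, -2.71]
```

```bash
cat > m5.py <<'E'
from m4 import *
from scipy.optimize import least_squares
Rg=Rv(1)
bot.reach([*c,.32],Rg); st("above")
im=cams.get_image("wrist"); cv2.imwrite("pics/w3.png",im["pixels"])
s=monitor.state(); P=pts(im)@np.array(s["ee_rot"]).T+s["position"]
for n,z0,z1,r in (("flange",.104,.1185,.023),("body",.124,.165,.017)):
    m=(P[...,2]>z0)&(P[...,2]<z1)&(np.hypot(P[...,0]-c[0],P[...,1]-c[1])<.032); q=P[m]
    print(n,len(q),least_squares(lambda a:np.hypot(q[:,0]-a[0],q[:,1]-a[1])-r,c,loss="soft_l1",f_scale=.002).x if len(q)>30 else "")
m=(P[...,2]>.165)&(P[...,2]<.178)&(np.hypot(P[...,0]-c[0],P[...,1]-c[1])<.035); q=P[m]
print("face",len(q),cv2.minEnclosingCircle((q[:,:2]*1000).astype(np.float32)),np.median(q[:,2]))
E
python3 m5.py
```

```text
above 24.64 [0.5629 0.2329 0.3196] [-0.69  0.26  0.24  1.66 -0.06  1.23 -0.56] 0.085 [ 0.1 -0.3 -0.6]
flange 129 [0.56163931 0.23474907]
body 378 [0.56144379 0.23505884]
face 1704 ((561.642333984375, 235.22251892089844), 17.635013580322266) 0.16926914345892008
```

View pics/w3.png

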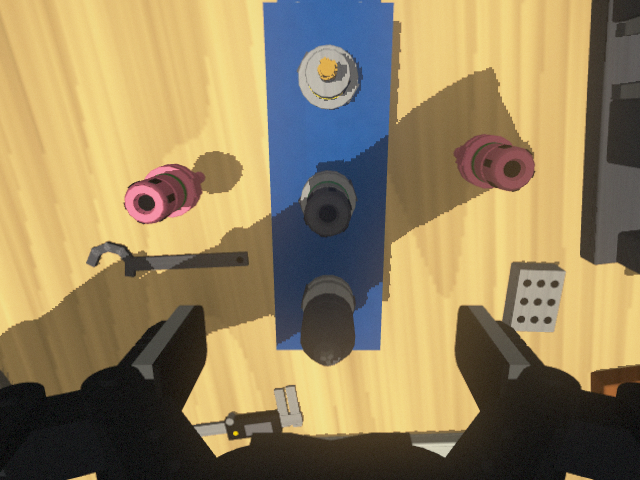

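```bash
cat > m6.py <<'E'
from m4 import *
c=np.array([.5616,.2350])
bot.move_l([*c,.20],.15); bot.move_l([*c,.127],.08); st("down")
bot.command_gripper(.02,90); bot.wait(.2); s=st("grip"); p=np.array(s["position"])
bot.move_l(p+[0,0,.03],.06); st("l1")
bot.move_l(p+[0,0,.27],.15); s=st("lift")
t=np.array([.597,-.2,.30])
for d in (-120,-105,-90,-75,-60):
    for sg in (1,-1):
        R2=Rh(np.radians(d),sg); q=bot.solve_ik(t-.051*R2[:,1],R2)
        if q is not None: print(d,sg,np.round(q,2).tolist(), np.abs(q-np.array(s["joint_positions"])).max().round(2))
im=cams.get_image("scene"); cv2.imwrite("pics/lift.png",im["pixels"][60:400,280:560])
E
python3 m6.py
```

```text
down 26.7 [0.562  0.2351 0.1275] [-0.66  0.43  0.21  1.86 -0.11  0.86 -0.53] 0.0853 [1.4 0.8 0.2]
grip 27.43 [0.5615 0.2351 0.1274] [-0.66  0.43  0.21  1.86 -0.11  0.86 -0.53] 0.0324 [-3.2 -0.5  6.4]
l1 28.09 [0.5614 0.2351 0.1574] [-0.67  0.4   0.21  1.84 -0.1   0.91 -0.53] 0.0322 [-0.   0.6 -6. ]
lift 29.84 [0.5613 0.235  0.3966] [-0.7   0.22  0.25  1.55 -0.05  1.39 -0.58] 0.0327 [-0.5 -0.4 -5.6]
-120 1 [-0.41, 0.92, 0.26, 1.42, 0.88, 2.0, 2.32] 2.9
-120 -1 [-0.51, 0.95, 0.43, 1.42, 0.8, 1.92, -0.76] 0.86
-105 1 [-0.36, 0.79, 0.04, 1.64, 1.08, 1.93, 2.2] 2.78
-105 -1 [-0.63, 0.85, 0.44, 1.66, 0.92, 1.72, -0.84] 0.97
-90 1 [-0.19, 0.7, -0.3, 1.86, 1.31, 1.95, 2.08] 2.66
-90 -1 [-0.73, 0.74, 0.43, 1.89, 1.08, 1.55, -0.95] 1.13
-75 1 [-0.22, 0.6, -0.3, 2.09, 1.46, 1.81, 2.01] 2.59
-75 -1 [-0.8, 0.64, 0.42, 2.12, 1.29, 1.43, -1.11] 1.34
-60 1 [-1.26, 0.86, 1.01, 2.36, 1.47, 0.88, 1.81] 2.38
-60 -1 [-0.83, 0.55, 0.41, 2.34, 1.56, 1.35, -1.29] 1.62
```

View pics/lift.png

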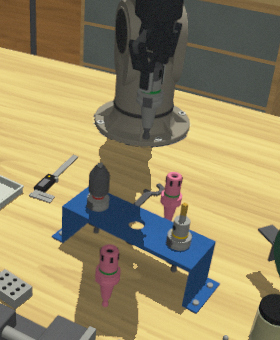

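```bash
cat > m7.py <<'E'
from m4 import *
t=np.array([.597,-.21,.35]); R2=Rh(np.radians(-90),-1)
bot.reach(t-.051*R2[:,1],R2); bot.wait(.5); s=st("final"); print(np.round(s["ee_rot"],3).tolist())
im=cams.get_image("scene"); cv2.imwrite("pics/fin.png",cv2.resize(im["pixels"][100:400,100:520],(798,570)))
P=pts(im); m=(P[...,2]>.31)&(abs(P[...,0]-.597)<.025)&(P[...,1]<-.17)&(P[...,1]>-.3); q=P[m]
print("taper pts",len(q),np.percentile(q,[2,50,98],axis=0).round(3).tolist())
for y0 in (-.185,-.2,-.215,-.23): 
    k=q[abs(q[:,1]-y0)<.006]; print(y0,len(k),np.percentile(k[:,2],[3,97]).round(4),np.percentile(k[:,0],[3,97]).round(4)) if len(k) else 0
im=cams.get_image("wrist"); cv2.imwrite("pics/w4.png",im["pixels"])
E
python3 m7.py
```

```text
final 31.82 [ 0.597 -0.159  0.35 ] [-0.72  0.66  0.44  1.89  1.12  1.59 -0.89] 0.0322 [-0.2  0.6 -6.4]
[[1.0, -0.0, 0.0], [-0.0, -1.0, 0.0], [0.0, -0.0, -1.0]]
taper pts 324 [[0.593, -0.254, 0.339], [0.606, -0.199, 0.357], [0.621, -0.17, 0.373]]
-0.185 59 [0.338  0.3736] [0.5962 0.6212]
-0.2 52 [0.3441 0.3653] [0.5942 0.611 ]
-0.215 41 [0.344  0.3628] [0.595  0.6088]
-0.23 32 [0.3457 0.36  ] [0.5973 0.6076]
```

View pics/fin.png

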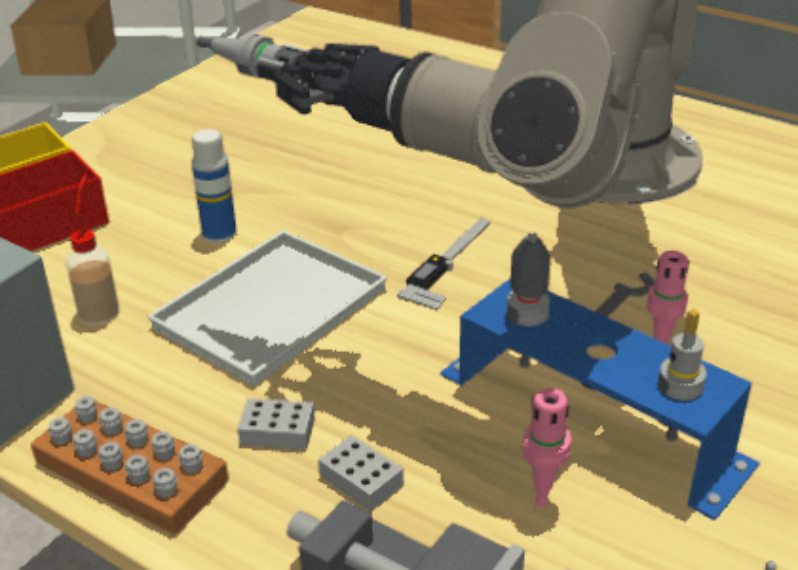

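View pics/w4.png

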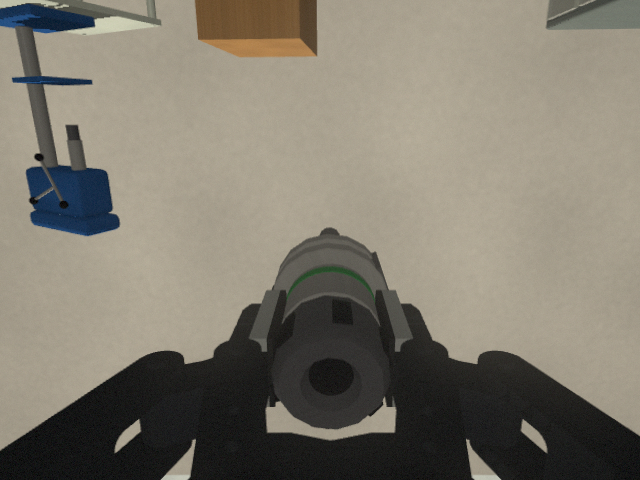

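```bash
cat > m8.py <<'E'
from m4 import *
from scipy.optimize import least_squares
im=cams.get_image("wrist"); s=monitor.state(); P=pts(im)  # tool frame
m=(np.abs(P[...,0])<.0155)&(P[...,2]>0)&(P[...,2]<.03)&(P[...,1]>-.06)&(P[...,1]<.06); q=P[m]
# tool-frame: axis along y; nut+body span y in about [-.043,.007]
k=q[(q[:,1]>-.038)&(q[:,1]<.0)]
f=lambda a:np.hypot(k[:,0]-a[0]-a[1]*k[:,1],k[:,2]-a[2]-a[3]*k[:,1])-.017
r=least_squares(f,[0,0,0,0],loss="soft_l1",f_scale=.001); print(len(k),r.x.round(4),"tilt deg",np.degrees(np.arctan(r.x[[1,3]])).round(2),np.abs(r.fun).mean())
for y0 in np.arange(-.05,.06,.01):
    j=q[abs(q[:,1]-y0)<.005]; print(y0.round(2),len(j),j[:,2].max().round(4) if len(j) else "")
E
python3 m8.py
```

```text
4660 [ 0.0005  0.003  -0.0007 -0.0006] tilt deg [ 0.17 -0.04] 0.0003392494291138877
-0.05 6 0.009
-0.04 6114 0.0177
-0.03 1451 0.0177
-0.02 1188 0.0168
-0.01 979 0.017
0.0 785 0.0218
0.01 1958 0.0228
0.02 595 0.0228
0.03 49 0.0225
0.04 0 
0.05 0
```

```bash
python3 -c "
from h import *
s=monitor.state(); print(s['t'],np.abs(s['joint_vel']).max(),s['opening']); print(workorder.sign_off())"
```

```text
31.9667 0.0012183166303987086 0.03243682626787936
the job is handed in; nothing more can be done
None
```

The job is done and handed in at 32 s of the 72 s allowed; sign-off reports no verdict.

- **Spray can:** I lifted it, turned it fully upside down, and set it back upright. The lowering was slow and stopped at about 8 N of contact before I let go. The wrist camera then showed it standing vertical within about 1 mm of where it stood.
- **Collet chuck:** I took the grey one with the green ring from the middle socket and left both pink look-alikes alone. I drew it straight up and turned it level. The middle of its taper is at about (0.60, −0.21, 0.35) m. That is over the drip tray, 35 cm above the bench.
- **Last checks:** A fit to the wrist-camera depth puts the chuck's axis within 0.2° of the tool's, and the tool is level. A rougher reading from the scene camera suggested about 3° of tilt, which I put down to its low resolution. The arm was still and the grip steady. In the last scene picture the chuck was clear of everything, and the other two holders and the rest of the bench looked undisturbed.

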